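Locate a drilling plate on a jig pin by feel

ROBOT

A 6-joint arm with a two-finger parallel gripper is mounted at the origin on a cart in front of the work surface, level with it; the furniture and walls round the work are solid. World frame = base frame: x ahead of the robot, y to its left, z up, the work surface at z = 0. Lengths are in m, angles in rad, forces in N, time in s.
With the tool pointing down it reaches from about 0.425 to 0.95 m from the base axis. Payload 3.5 kg.
Tool frame: the origin (TCP) lies on the centre line of the jaws, within the pads' length; the fingertips stand 17 mm ahead of it and the grasp point (between the pads) lies 2 mm behind it; z points along the fingers, y is the line along which they close (so a half turn about z gives the same grasp; the last joint's range is limited). The gripper opens to 85 mm and grips with 20 to 120 N. Pads are 22 mm wide; open, the fingers measure 114 mm over their backs; the gripper's body (76 mm by 85 mm) begins 54 mm behind the grasp point. The pads swing forward as they close: fully open they stand 13 mm farther back than shut.
Start: joints at [1.145, 0.286, 1.577, -0, 1.279, -0.15], TCP at [0.184, 0.649, 0.216] pointing down, gripper open.
Joint ranges: [-2.77, 2.77], [-0.9, 2.22], [0.21, 2.48], [-1.53, 4.67], [0.24, 2.81], [-2.84, 2.84]. Speed limits (rad/s): [2.79, 2.79, 3.14, 3.14, 3.14, 3.14].

INTERFACE

Orientations are given as a unit quaternion [x, y, z, w].
In Python, from plant import ctrl gives the robot as it stands. The module is installed in compiled form; this text tells all that it offers.
- The arm moves only by the tool drive_tool, never from a script. Its argument "moves" is a list of rows, each a list of 3 entries, a list of its own where there are three numbers: the turn, a rotation vector about the tool's x, y, z in rad, then the shift along the tool's x, y, z in m, then the finger opening in m, from 0 to 0.0854. A call has 1 to 5 rows; each row shifts and turns the commanded pose from where the row before left it, along the tool's axes as they then stand; what a row does not reach is not made up. A row lasts 1/8 s, in which the tool goes at most 62.5 mm and 10.7 degrees, less where a joint would pass 70% of its speed; a pose out of reach is approached as far as the arm can. A call with a gripper value outside its range is refused whole. The fingers move at their own pace and stop on an object; "grip_force" is the grip in N (left out, the last holds). Time passes only in rows, so rows that do not move let the fingers close. It gives the time, the measured TCP pose, the force, the opening and the grip force at its end, in the units of the state.
- ctrl.get_state(): the state, without advancing time (a new reading comes with each control period).
- ctrl.read_camera(name): name is "scene" or "top" or "wrist"; returns a dict with "image" (384x512x3 uint8, red, green, blue), "fx", "fy", "cx", "cy" (pixels), "R" (3x3) and "t" (3): a world point X has camera coordinates R X + t. Camera axes: x right, y down, z forward; pixel columns grow to the right and rows downward; lengths in m; the calibration is good to about 2 mm. A picture is of the moment at which its call begins. There is no depth.
- ctrl.sign_off(): hands the job in; it is judged then, once.
The state is a dict: "time": time; "qpos": joint angles; "dq": joint speeds; "joint_efforts": joint torques, N m; "eef_pos": TCP position; "tcp_rot": TCP orientation; "contact_force": force on the tool from outside, world axes, zero at the start; "wrist_torque": the same for the moment, N m; "opening": opening from 0.0 (shut) to 1.0 (fully open); "finger_force": force on a finger pad.
Only numpy, scipy, OpenCV 4.12 (cv2) and the standard library are available. Lean on these libraries where they do the work, as an engineer would, in place of code of your own. Each camera call takes 0.05 s, during which the arm holds its last target. There are 200 camera calls.

TASK

Take the aluminium drilling plate by its wooden grip and locate it on the plywood jig: the hole under the grip fully down over the steel pin so the plate lies flat on the board, and its red end turned so that the long edge rests against the brass stop. The pin may be clamped anywhere along the middle of its track, so nudge the plate gently along until it drops over the pin, never forcing it; then let go. Leave the block plane and tape measure where they are.

Things in the scene. Friction and masses are not known exactly. Their poses are not given: they have to be found in the camera images.
- jig: plywood jig board, 230 x 120 x 18 mm, fixed to the bench; origin at the centre of its underside, x along its length, z up
- track (a point): middle of the aluminium track flush in the board's top, jig axes, 18 mm above the jig's origin. The track runs along x at y = 0. A steel locating pin, 12 mm diameter, 8 mm high, tip tapered to 8 mm, stands in it, clamped fast at an unknown x between -22 and +22 mm
- stop (a point): foot of the fixed brass stop dowel, jig axes: 12 mm diameter, rising 14 mm above the board, at x = +60, y = +36 mm on the jig, so its side nearest the track is at y = +30 mm
- handle (a point): point in the wooden grip of the loose aluminium plate (0.2 to 0.45 kg), over the hole, 40 mm above the plate's underside; plate axes: x along its length to the red-striped end, z up. Grip: 50 mm along x, 22 mm wide in y, 10 to 55 mm above the underside. Seated flat with the pin in the hole this point is 58 mm above the jig's origin; held level on top of the pin, 66 mm
- hole (a point): mouth of the locating hole in the plate's underside, right below the grip (not visible from above): round, 15 mm diameter, 10 mm deep, chamfered. The plate is 190 x 60 x 10 mm, centred on the hole. Its small drill bushes do not take the pin
- red_edge (a point): point on the plate's long edge near its red end: 80 mm along the plate's x and 30 mm along its y from the hole, half-way through the thickness; this edge comes to rest against the brass stop
- block_plane: block plane, black with red cap, 48 x 155 x 46 mm, loose bystander; origin under its centre
- tape_measure: yellow tape measure, 35 x 81 x 62 mm, loose bystander; origin under its centre

How it is judged:
At the end, for the whole second after the job is handed in: Plate released, flat on the board (handle 55 to 60.5 mm above the jig's origin, tilt under 0.03 rad), pin in its hole (handle within 27 mm of the jig's middle along x, 4 mm across), red end towards the stop, red_edge at x over 30 mm and y 26.5 to 34 mm in the jig's frame (z of handle in the frame of jig between 0.055 and 0.0605 m and x of handle in the frame of jig between -0.027 and 0.027 m and y of handle in the frame of jig between -0.004 and 0.004 m and angle between handle's own z axis and vertical below 0.03 rad and y of red_edge in the frame of jig between 0.0265 and 0.034 m and x of red_edge in the frame of jig above 0.03 m); the robot touches nothing.
It fails at once if the plate is forced against the jig, its pin or its stop (over 60 N) (contact force between jig and anything else above 60 N).
It fails at once if the block plane or the tape measure is moved more than 20 mm (distance of any of block_plane, tape_measure from where it was at the start of the episode above 0.02 m).
It also fails if it takes over 61 s, if anything falls off the work surface, if the arm or the gripper's body presses on something with over 40 N, if the wrist force passes 120 N, or if a joint passes its speed limit or range.

## Working session

There is one attempt and no reset: what is moved stays moved. The work goes in short steps, Python scripts to look and compute and a tool call to move; the robot and the scene stay as the last step left them, time stands still between calls to the robot, and variables do not carry over. Pictures are saved under pics/ and viewed, at most 10 in all, crops included, and the job is handed in when it is done.

Besides the shell and the picture viewer there is one more tool, called by a JSON object that holds its "op" and its "data". drive_tool: Moves the arm, as the interface text tells. Its arguments: {"type":"object","properties":{"moves":{"type":"array","items":{"type":"array"}},"grip_force":{"type":"number"}},"required":["moves"]}

```bash
mkdir -p pics; cat > h.py <<'E'
import numpy as np, cv2
from plant import ctrl
def shot(n,f=None):
    c=ctrl.read_camera(n)
    if f: cv2.imwrite('pics/'+f,c['image'][:,:,::-1])
    return c
def ray(c,u,v,z):
    R=np.array(c['R']);t=np.array(c['t']);o=-R.T@t
    d=R.T@np.array([(u-c['cx'])/c['fx'],(v-c['cy'])/c['fy'],1.])
    return o+d*(z-o[2])/d[2]
def proj(c,X):
    p=np.array(c['R'])@np.array(X)+np.array(c['t']);return c['fx']*p[0]/p[2]+c['cx'],c['fy']*p[1]/p[2]+c['cy']
E
python3 - <<'E'
from h import *
import pickle
s=ctrl.get_state();print(s)
d={n:shot(n,n+'.png') for n in('top','scene')}
pickle.dump(d,open('c0.pkl','wb'))
for n in d: print(n,d[n]['fx'],-np.array(d[n]['R']).T@np.array(d[n]['t']))
E
```

```text
{'time': 0.0, 'qpos': array([ 1.14502167e+00,  2.87211188e-01,  1.57817582e+00,  1.59739223e-05,
        1.27859136e+00, -1.50044428e-01]), 'dq': array([ 0.00082865, -0.00037366,  0.00055649, -0.00056237, -0.00188066,
        0.00140171]), 'joint_efforts': array([ 4.50003208e-04, -4.05978978e+01, -2.92627019e+01, -1.05155859e-04,
        5.78315565e-03,  2.02083709e-05]), 'eef_pos': array([0.18347654, 0.64886803, 0.2145175 ]), 'tcp_rot': array([ 1.37430992e-01,  9.90510626e-01, -1.14159011e-03, -3.46041604e-04]), 'contact_force': array([-0.00250079,  0.3941794 ,  0.31057001]), 'wrist_torque': array([ 0.03245214, -0.02449327,  0.00662166]), 'finger_force': 0.0, 'opening': 0.9980261323287185}
top 347.51885217657264 [ 3.67947168e-01 -1.06429110e-05  1.31990990e+00]
scene 392.47690217932865 [-0.1640841  -1.18468766  0.69963026]
```

View pics/top.png

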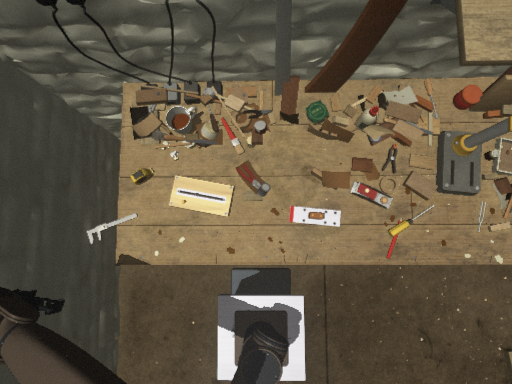

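View pics/scene.png

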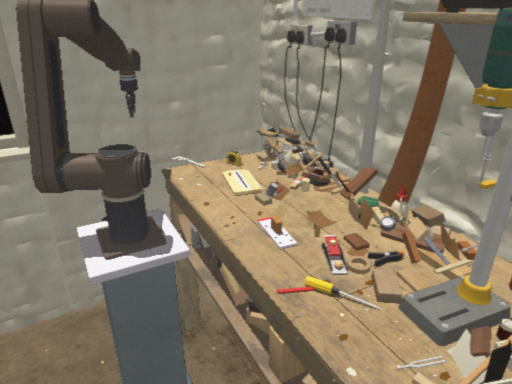

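```bash
python3 - <<'E'
from h import *
import pickle
d=pickle.load(open('c0.pkl','rb'));c=d['top']
print(np.round(c['R'],3))
im=c['image'][:,:,::-1]
for X in([0,0,0],[.184,.649,.216],[.5,0,0]):print(X,proj(c,X),proj(d['scene'],X))
for u,v,z in((202,196,.018),(316,216,.01),(371,194,.03),(142,176,.06),(252,178,0)):print(ray(c,u,v,z))
hsv=cv2.cvtColor(c['image'],cv2.COLOR_RGB2HSV)
# plate: white region
m=((hsv[...,1]<60)&(hsv[...,2]>180)).astype(np.uint8);m[:200]=0;m[232:]=0;m[:,:280]=0;m[:,350:]=0
print(cv2.minAreaRect(np.argwhere(m)[:,::-1].astype(np.float32)))
a=cv2.resize(im[150:240,120:230],None,fx=5,fy=5,interpolation=cv2.INTER_CUBIC)
b=cv2.resize(im[175:235,280:400],None,fx=5,fy=5,interpolation=cv2.INTER_CUBIC)
o=np.zeros((590*0+450,550,3),np.uint8);o[:]=a
o2=np.zeros((300,550,3),np.uint8);o2[:]=b[:,:550]
cv2.imwrite('pics/crop.png',cv2.resize(np.vstack([o,o2]),None,fx=.8,fy=.8))
E
```

```text
[[-0.003 -1.    -0.028]
 [-0.993  0.006 -0.117]
 [ 0.117  0.027 -0.993]]
[0, 0, 0] (np.float64(260.57578821128214), np.float64(336.98324654725985)) (np.float64(130.38623622052282), np.float64(236.8353545961312))
[0.184, 0.649, 0.216] (np.float64(53.63719687939772), np.float64(295.00797708024083)) (np.float64(133.8596799273735), np.float64(120.57371832498971))
[0.5, 0, 0] (np.float64(259.6894855966768), np.float64(200.5100080431162)) (np.float64(261.7293743879421), np.float64(204.5015091851154))
[0.51667571 0.21822851 0.018     ]
[ 0.43936341 -0.21068651  0.01      ]
[ 0.51873686 -0.41226065  0.03      ]
[0.58793059 0.43553496 0.06      ]
[0.58718588 0.02900617 0.        ]
((316.5670166015625, 215.97421264648438), (46.845664978027344, 16.02192497253418), 5.5275397300720215)
```

View pics/crop.png

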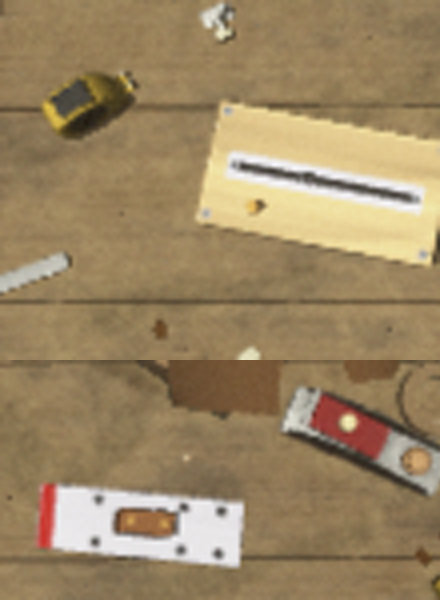

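```bash
python3 - <<'E'
from h import *
import pickle
d=pickle.load(open('c0.pkl','rb'));c=d['top']
hsv=cv2.cvtColor(c['image'],cv2.COLOR_RGB2HSV)
def rect(m,z,x0,x1,y0,y1):
    k=np.zeros(m.shape,np.uint8);k[y0:y1,x0:x1]=m[y0:y1,x0:x1]
    k=cv2.morphologyEx(k,cv2.MORPH_OPEN,np.ones((3,3)))
    cn=max(cv2.findContours(k,0,2)[0],key=cv2.contourArea)
    P=np.array([ray(c,u,v,z)[:2] for u,v in cn[:,0]],np.float32)
    return cv2.minAreaRect(P)
H,S,V=cv2.split(hsv)
print('jig',rect((V>170)&(H<40),.018,160,245,170,222), V[205,200],hsv[210,180],hsv[230,200])
print('plate',rect(((S<60)&(V>180))|((S>150)&(V>150)&((H<8)|(H>170))),.01,283,350,200,232))
print('pin',ray(c,197.5,194.5,.026),'stop',ray(c,120+255/4,150+206/4,.032))
print('grip',ray(c,280+146/4,175+(522-360)/4,.055))
E
```

```text
jig ((0.5196851491928101, 0.22402703762054443), (0.23039153218269348, 0.11840195208787918), 78.77156829833984) 234 [ 19 100 153] [ 19  99 139]
plate ((0.43962395191192627, -0.20596620440483093), (0.18790504336357117, 0.05897655338048935), 84.21243286132812)
pin [0.52155664 0.23398153 0.026     ] stop [0.49479067 0.28422593 0.032     ]
grip [ 0.43871104 -0.20529691  0.055     ]
```

{"op": "drive_tool", "data": {"moves": [[[0, 0, 0.18], [0, 0, 0], 0.0854], [[0, 0, 0.18], [0, 0, 0], 0.0854], [[0, 0, 0.18], [0, 0, 0], 0.0854], [[0, 0, 0.18], [0, 0, 0], 0.0854], [[0, 0, 0.18], [0, 0, 0], 0.0854]]}}

```text
time: 0.72
eef_pos: [0.1836, 0.6491, 0.2151]
tcp_rot: [0.557, 0.83, -0.001, 0.0]
contact_force: [0.0, -0.1, -0.1]
opening: 1.0
finger_force: 0.0
```

{"op": "drive_tool", "data": {"moves": [[[0, 0, 0.18], [0, 0, 0], 0.0854], [[0, 0, 0.18], [0, 0, 0], 0.0854], [[0, 0, 0.136], [0, 0, 0], 0.0854], [[0, 0, 0], [-0.04, 0.0375, 0], 0.0854], [[0, 0, 0], [-0.04, 0.0375, 0], 0.0854]]}}

```text
time: 1.35
eef_pos: [0.2504, 0.5612, 0.215]
tcp_rot: [0.741, 0.671, -0.001, 0.0]
contact_force: [-0.1, -1.4, -0.7]
opening: 0.997
finger_force: 0.0
```

{"op": "drive_tool", "data": {"moves": [[[0, 0, 0], [-0.04, 0.0375, 0], 0.0854], [[0, 0, 0], [-0.04, 0.0375, 0], 0.0854], [[0, 0, 0], [-0.04, 0.0375, 0], 0.0854], [[0, 0, 0], [-0.04, 0.0375, 0], 0.0854], [[0, 0, 0], [-0.04, 0.0375, 0], 0.0854]]}}

```text
time: 1.98
eef_pos: [0.4172, 0.3428, 0.2155]
tcp_rot: [0.742, 0.671, -0.0, -0.0]
contact_force: [0.7, 0.1, 0.1]
opening: 1.0
finger_force: 0.0
```

{"op": "drive_tool", "data": {"moves": [[[0, 0, 0], [-0.0541, 0.0076, 0], 0.0854], [[0, 0, 0], [-0.0541, 0.0276, 0], 0.0854], [[0, 0, 0], [0, 0.04, 0], 0.0854], [[0, 0, 0], [0, 0, 0], 0.0854]]}}

```text
time: 2.48
eef_pos: [0.4821, 0.2279, 0.2154]
tcp_rot: [0.743, 0.669, -0.0, -0.0]
contact_force: [-1.0, 0.4, 0.1]
opening: 1.001
finger_force: 0.0
```

```bash
python3 - <<'E'
from h import *
import pickle
c=shot('wrist','w1.png');pickle.dump(c,open('w1.pkl','wb'))
print(ctrl.get_state()['eef_pos'],-np.array(c['R']).T@np.array(c['t']),np.round(c['R'],3))
E
```

```text
[0.48083504 0.22858572 0.21531043] [0.48962627 0.30585066 0.37257786] [[ 0.995 -0.103 -0.001]
 [-0.098 -0.948  0.304]
 [-0.032 -0.303 -0.953]]
```

View pics/w1.png

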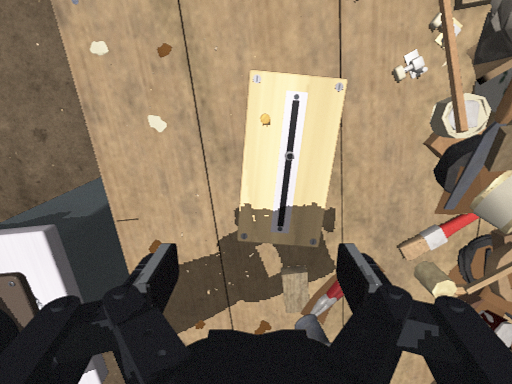

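```bash
python3 - <<'E'
from h import *
import pickle
c=pickle.load(open('w1.pkl','rb'))
P=np.array([ray(c,u,v,.018)[:2] for u,v in((251,70),(348,80),(321,247),(237,240))])
print(P,P.mean(0)); e=(P[0]+P[1]-P[2]-P[3])/2; print(np.hypot(*e),np.degrees(np.arctan2(e[1],e[0])))
o=P.mean(0);x=e/np.hypot(*e);y=np.array([-x[1],x[0]])
for n,u,v,z in(('pin',290,156,.026),('stop',265,118,.032),('t1',297,97,.018),('t2',280,230,.018)):
    p=ray(c,u,v,z)[:2];print(n,p,(p-o)@x,(p-o)@y)
E
```

```text
[[0.48631169 0.34638618]
 [0.60105478 0.32338204]
 [0.56149586 0.10130965]
 [0.44157391 0.1250481 ]] [0.52260906 0.22403149]
0.22567609191956173 79.23595720916272
pin [0.52478415 0.24027149] 0.016360482421129238 0.000896242642597122
stop [0.49736009 0.29040003] 0.060485135856710524 0.03720001110696438
t1 [0.53895899 0.31042657] 0.0879285173589752 7.331397457473535e-05
t2 [0.50438679 0.13444802] -0.0914105007784199 0.0011705995482269617
```

{"op": "drive_tool", "data": {"moves": [[[0, 0, 0], [-0.055, -0.01, 0.0], 0.0854], [[0, 0, 0], [-0.055, -0.01, 0.0], 0.0854], [[0, 0, 0], [-0.055, 0.0, 0.0], 0.0854], [[0, 0, 0], [-0.055, 0.0, 0], 0.0854], [[0, 0, 0], [-0.055, 0.0, 0], 0.0854]]}}

```text
time: 3.15
eef_pos: [0.4319, -0.0427, 0.2158]
tcp_rot: [0.741, 0.671, 0.0, -0.0]
contact_force: [0.8, -1.2, -0.1]
opening: 1.0
finger_force: 0.0
```

{"op": "drive_tool", "data": {"moves": [[[0, 0, 0], [-0.055, 0.02, 0.0], 0.0854], [[0, 0, 0], [-0.055, 0.0, 0.0], 0.0854], [[0, 0, 0], [-0.05, 0.0, 0.0], 0.0854], [[0, 0, 0], [0, 0.0, 0], 0.0854]]}}

```text
time: 3.65
eef_pos: [0.4361, -0.205, 0.2157]
tcp_rot: [0.743, 0.669, -0.0, -0.0]
contact_force: [0.8, -0.1, -0.5]
opening: 0.994
finger_force: 0.0
```

```bash
python3 - <<'E'
from h import *
import pickle
c=shot('wrist','w2.png');pickle.dump(c,open('w2.pkl','wb'))
print(ctrl.get_state()['eef_pos'])
E
```

```text
[ 0.4362365  -0.20342985  0.21550702]
```

View pics/w2.png

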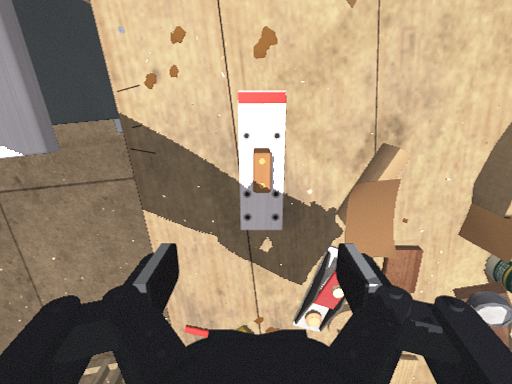

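```bash
python3 - <<'E'
from h import *
import pickle
c=pickle.load(open('w2.pkl','rb'))
P=np.array([ray(c,u,v,.01)[:2] for u,v in((238,91),(286,91),(283,230),(241,230))])
print(P,P.mean(0)); e=(P[0]+P[1]-P[2]-P[3])/2; print(np.hypot(*e),np.degrees(np.arctan2(e[1],e[0])))
for u,v in((262,149),(262,190)):print(ray(c,u,v,.055))
for f in (.003,.045,.09): print(proj(c,[.4362,-.2034,.215-.1]))
print(ctrl.get_state()['tcp_rot'])
E
```

```text
[[ 0.42148773 -0.10761175]
 [ 0.48089065 -0.11378319]
 [ 0.46301925 -0.3027122 ]
 [ 0.4022352  -0.29643285]] [ 0.4419082 -0.205135 ]
0.18978496649215076 84.38719933878579
[ 0.44408595 -0.17556944  0.055     ]
[ 0.43921865 -0.22509647  0.055     ]
(np.float64(257.77041314281615), np.float64(187.2911592703735))
(np.float64(257.77041314281615), np.float64(187.2911592703735))
(np.float64(257.77041314281615), np.float64(187.2911592703735))
[ 7.42415460e-01  6.69939334e-01  9.63020990e-05 -7.51363894e-04]
```

{"op": "drive_tool", "data": {"moves": [[[0, 0, 0], [0, 0.0048, 0.05], 0.0854], [[0, 0, 0], [0, 0, 0.05], 0.0854], [[0, 0, 0], [0, 0, 0.05], 0.0854], [[0, 0, 0], [0, 0, 0.029], 0.0854], [[0, 0, 0], [0, 0, 0], 0.0854]], "grip_force": 60}}

```text
time: 4.32
eef_pos: [0.4397, -0.2006, 0.0345]
tcp_rot: [0.741, 0.671, -0.001, -0.003]
contact_force: [0.1, 0.2, -0.5]
opening: 1.002
finger_force: 0.0
```

{"op": "drive_tool", "data": {"moves": [[[0, 0, 0], [0, 0, 0], 0.0], [[0, 0, 0], [0, 0, 0], 0.0], [[0, 0, 0], [0, 0, 0], 0.0], [[0, 0, 0], [0, 0, 0], 0.0], [[0, 0, 0], [0, 0, 0], 0.0]]}}

```text
time: 4.95
eef_pos: [0.4417, -0.2044, 0.0382]
tcp_rot: [0.742, 0.67, -0.0, 0.0]
contact_force: [-1.5, 1.5, 5.4]
opening: 0.212
finger_force: 58.5
```

{"op": "drive_tool", "data": {"moves": [[[0, 0, 0], [0, 0, 0], 0.0], [[0, 0, 0], [0, 0, -0.02], 0.0], [[0, 0, 0], [0, 0, -0.04], 0.0], [[0, 0, 0], [0, 0, -0.03], 0.0], [[0, 0, 0], [0, 0, 0], 0.0]]}}

```text
time: 5.58
eef_pos: [0.4429, -0.2051, 0.1292]
tcp_rot: [0.742, 0.67, 0.001, 0.003]
contact_force: [-0.5, -0.3, -2.6]
opening: 0.207
finger_force: 58.9
```

```bash
python3 - <<'E'
from h import *
import pickle
c=shot('wrist','w3.png');pickle.dump(c,open('w3.pkl','wb'))
s=ctrl.get_state()
print(s['eef_pos'],s['contact_force'],s['wrist_torque'],s['tcp_rot'])
E
```

```text
[ 0.4415804  -0.20421081  0.12703326] [-0.2612821   0.53005774 -3.67553674] [ 0.05435636  0.01304213 -0.01812638] [7.41975716e-01 6.70426460e-01 1.21727710e-04 6.19593873e-04]
```

View pics/w3.png

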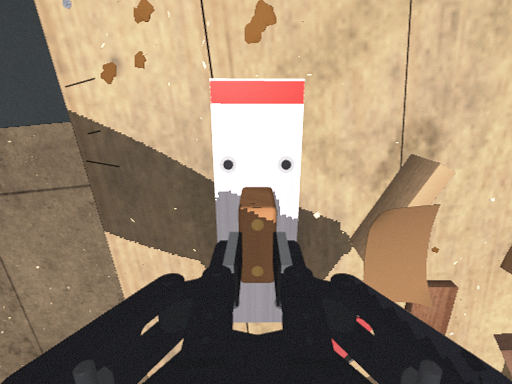

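```bash
python3 - <<'E'
from h import *
import pickle
from scipy.spatial.transform import Rotation as Ro
c=pickle.load(open('w3.pkl','rb'))
s=ctrl.get_state();T=Ro.from_quat(s['tcp_rot']).as_matrix()
a,b=ray(c,211,79.5,.1),ray(c,303.5,79,.1);print(a,b,np.linalg.norm(a-b),np.degrees(np.arctan2(*(b-a)[[1,0]]))+90)
x=np.array([-(b-a)[1],(b-a)[0],0]);x/=np.linalg.norm(x);h=(a+b)/2-.095*x
print('hole',h,'in tool',T.T@(h-s['eef_pos']),'toolx',np.degrees(np.arctan2(T[1,0],T[0,0])))
E
```

```text
[ 0.42288359 -0.10893125  0.1       ] [ 0.4809207  -0.11446103  0.1       ] 0.05829995912633072 84.55728896722769
hole [ 0.44289135 -0.20626784  0.1       ] in tool [-0.00189644  0.00148285  0.02703612] toolx 84.19997594704407
```

{"op": "drive_tool", "data": {"moves": [[[0, 0, 0.148], [0, 0, 0], 0.0], [[0, 0, 0], [0.03, -0.003, 0], 0.0], [[0, 0, 0], [0.05, -0.003, 0], 0.0], [[0, 0, 0], [0.05, -0.003, 0], 0.0], [[0, 0, 0], [0.06, -0.003, 0], 0.0]]}}

```text
time: 6.25
eef_pos: [0.4752, -0.0155, 0.1242]
tcp_rot: [0.79, 0.613, -0.001, -0.002]
contact_force: [1.8, -0.1, -2.7]
opening: 0.206
finger_force: 58.9
```

{"op": "drive_tool", "data": {"moves": [[[0, 0, 0], [0.06, -0.004, 0], 0.0], [[0, 0, 0], [0.06, -0.004, 0], 0.0], [[0, 0, 0], [0.06, -0.004, 0], 0.0], [[0, 0, 0], [0.05, -0.003, 0], 0.0], [[0, 0, 0], [0.032, 0, 0], 0.0]]}}

```text
time: 6.88
eef_pos: [0.5248, 0.2426, 0.1235]
tcp_rot: [0.789, 0.615, -0.002, -0.001]
contact_force: [0.6, -0.3, -3.1]
opening: 0.202
finger_force: 58.9
```

{"op": "drive_tool", "data": {"moves": [[[0, 0, 0], [0, 0, 0.025], 0.0], [[0, 0, 0], [0, 0, 0], 0.0], [[0, 0, 0], [0, 0, 0], 0.0]]}}

```text
time: 7.25
eef_pos: [0.5259, 0.2401, 0.1006]
tcp_rot: [0.79, 0.614, -0.001, -0.001]
contact_force: [0.4, -0.0, -3.7]
opening: 0.209
finger_force: 59.1
```

```bash
python3 - <<'E'
from h import *
import pickle
c=shot('wrist','w4.png');t=shot('top')
pickle.dump((c,t),open('w4.pkl','wb'))
s=ctrl.get_state()
print(s['eef_pos'],s['contact_force'],s['tcp_rot'],np.degrees(2*np.arctan2(s['tcp_rot'][1],s['tcp_rot'][0])))
E
```

```text
[0.52710128 0.2402564  0.102295  ] [ 0.50652694 -0.73816856 -3.1903094 ] [7.89694494e-01 6.13500206e-01 2.95767208e-04 1.26136936e-04] 75.686051104355
```

View pics/w4.png

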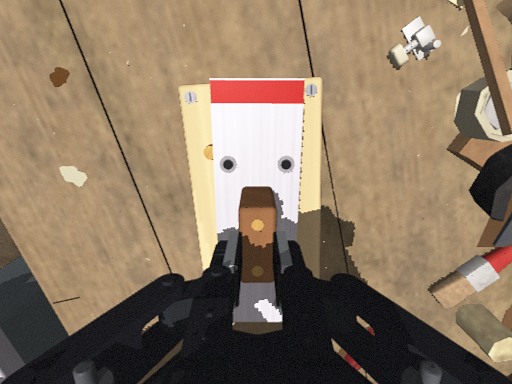

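```bash
python3 - <<'E'
from h import *
import pickle
c,_=pickle.load(open('w4.pkl','rb'))
a,b=ray(c,179.5,87,.018)[:2],ray(c,322.5,77.5,.018)[:2]
y=(a-b);print(a,b,np.hypot(*y));y/=np.hypot(*y);x=np.array([y[1],-y[0]]);o=(a+b)/2-.115*x
print('ang',np.degrees(np.arctan2(x[1],x[0])),'o',o)
L=ray(c,203.5,152,.032)[:2];print('stop left side jig',(L-o)@x,(L-o)@y)
p,q=ray(c,210.5,80,.073),ray(c,304,79.5,.073);print('platewidth',np.linalg.norm(p-q))
m=((p+q)/2)[:2];r=np.radians(76);h=m-.095*np.array([np.cos(r),np.sin(r)])
print('hole by cam',h,(h-o)@x,(h-o)@y)
t=np.array([.5271,.2402]);print('tcp jig',(t-o)@x,(t-o)@y)
E
```

```text
[0.48622235 0.34551689] [0.600928   0.32378038] 0.11674699457307434
ang 79.26978426702377 o [0.52216393 0.22165944]
stop left side jig 0.06285604369210776 0.042280813842499196
platewidth 0.05852227304709153
hole by cam [0.52530379 0.23862651] 0.017254997040738948 7.404433586916809e-05
tcp jig 0.01913539671749593 -0.0013977954105093022
```

{"op": "drive_tool", "data": {"moves": [[[0, 0, 0], [0.001, 0, 0.015], 0.0], [[0, 0, 0], [0, 0, 0.012], 0.0], [[0, 0, 0], [0, 0, 0.006], 0.0], [[0, 0, 0], [0, 0, 0], 0.0], [[0, 0, 0], [0, 0, 0], 0.0]]}}

```text
time: 7.98
eef_pos: [0.5273, 0.2417, 0.0692]
tcp_rot: [0.789, 0.614, 0.0, 0.0]
contact_force: [0.4, 0.1, -2.8]
opening: 0.208
finger_force: 59.1
```

{"op": "drive_tool", "data": {"moves": [[[0, 0, 0], [0, 0, 0.002], 0.0], [[0, 0, 0], [0, 0, 0.001], 0.0], [[0, 0, 0], [0, 0, 0.001], 0.0], [[0, 0, 0], [0, 0, 0.001], 0.0], [[0, 0, 0], [0, 0, 0], 0.0]]}}

```text
time: 8.6
eef_pos: [0.5269, 0.2416, 0.0638]
tcp_rot: [0.789, 0.614, -0.0, -0.0]
contact_force: [0.3, -0.1, -2.5]
opening: 0.209
finger_force: 59.1
```

{"op": "drive_tool", "data": {"moves": [[[0, 0, 0], [0, 0, 0.001], 0.0], [[0, 0, 0], [0, 0, 0.001], 0.0], [[0, 0, 0], [0, 0, 0.001], 0.0], [[0, 0, 0], [0, 0, 0], 0.0], [[0, 0, 0], [0, 0, 0], 0.0]]}}

```text
time: 9.22
eef_pos: [0.5268, 0.2416, 0.0608]
tcp_rot: [0.789, 0.614, -0.0, -0.0]
contact_force: [-1.0, -0.1, -3.3]
opening: 0.207
finger_force: 59.0
```

{"op": "drive_tool", "data": {"moves": [[[0, 0, 0], [0, 0, 0.001], 0.0], [[0, 0, 0], [0, 0, 0.001], 0.0], [[0, 0, 0], [0, 0, 0], 0.0], [[0, 0, 0], [0, 0, 0], 0.0]]}}

```text
time: 9.72
eef_pos: [0.5269, 0.2416, 0.0588]
tcp_rot: [0.789, 0.614, -0.0, -0.0]
contact_force: [0.8, 0.2, -3.0]
opening: 0.208
finger_force: 59.0
```

{"op": "drive_tool", "data": {"moves": [[[0, 0, 0], [0, 0, 0.001], 0.0], [[0, 0, 0], [0, 0, 0.001], 0.0], [[0, 0, 0], [0, 0, 0.001], 0.0], [[0, 0, 0], [0, 0, 0], 0.0], [[0, 0, 0], [0, 0, 0], 0.0]]}}

```text
time: 10.35
eef_pos: [0.5268, 0.2412, 0.0565]
tcp_rot: [0.789, 0.614, -0.001, 0.0]
contact_force: [-3.6, -2.9, 4.2]
opening: 0.205
finger_force: 61.0
```

{"op": "drive_tool", "data": {"moves": [[[0, 0, 0], [-0.0005, -0.001, 0], 0.0], [[0, 0, 0], [0, 0, 0.0005], 0.0], [[0, 0, 0], [0, 0, 0], 0.0], [[0, 0, 0], [0, 0, 0], 0.0]]}}

```text
time: 10.85
eef_pos: [0.5264, 0.2414, 0.0562]
tcp_rot: [0.789, 0.614, 0.0, 0.0]
contact_force: [-2.2, -4.4, 5.4]
opening: 0.208
finger_force: 61.4
```

{"op": "drive_tool", "data": {"moves": [[[0, 0, -0.015], [0, 0, 0], 0.0], [[0, 0, -0.015], [0, 0, 0], 0.0], [[0, 0, -0.01], [0, 0, 0], 0.0], [[0, 0, 0], [0, 0, 0], 0.0], [[0, 0, 0], [0, 0, 0], 0.0]]}}

```text
time: 11.48
eef_pos: [0.5264, 0.2415, 0.0562]
tcp_rot: [0.777, 0.629, 0.0, 0.0]
contact_force: [-3.3, -3.2, 5.5]
opening: 0.211
finger_force: 62.4
```

```bash
python3 - <<'E'
from h import *
s=ctrl.get_state()
print(s['eef_pos'],s['contact_force'],s['wrist_torque'],np.degrees(2*np.arctan2(s['tcp_rot'][1],s['tcp_rot'][0])))
E
```

```text
[0.5263839  0.24147531 0.05621715] [-3.32416954 -3.2397214   5.53591548] [-0.59476568  0.5125488  -0.25051919] 77.95303294131888
```

{"op": "drive_tool", "data": {"moves": [[[0, 0, -0.01], [0, 0, 0], 0.0], [[0, 0, -0.01], [0, 0, 0], 0.0], [[0, 0, 0], [0, 0, 0], 0.0], [[0, 0, 0], [0, 0, 0], 0.0]]}}

```text
time: 11.98
eef_pos: [0.5263, 0.2416, 0.0562]
tcp_rot: [0.771, 0.637, 0.0, -0.0]
contact_force: [-3.7, -2.7, 4.9]
opening: 0.21
finger_force: 62.5
```

```bash
python3 - <<'E'
from h import *
import pickle
s=ctrl.get_state()
print(s['eef_pos'],s['contact_force'],s['wrist_torque'],np.degrees(2*np.arctan2(s['tcp_rot'][1],s['tcp_rot'][0])))
c=shot('wrist','w5.png');pickle.dump(c,open('w5.pkl','wb'))
im=c['image'][60:260,170:340,::-1];cv2.imwrite('pics/w5c.png',cv2.resize(im,None,fx=3,fy=3,interpolation=cv2.INTER_CUBIC))
E
```

```text
[0.52632323 0.24155232 0.05623792] [-3.71259675 -2.73805914  4.86264677] [-0.51282005  0.56386203 -0.25723106] 79.09012218781642
```

View pics/w5c.png

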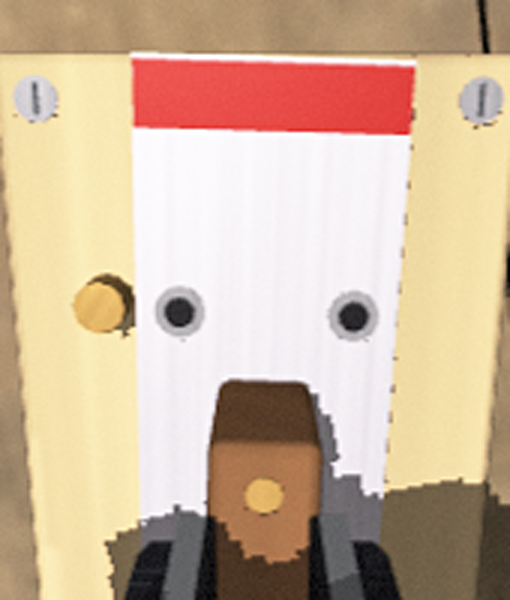

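```bash
python3 - <<'E'
from h import *
import pickle
c=pickle.load(open('w5.pkl','rb'))
r=lambda X,Y,z:ray(c,170+(X+.5)/3-.5,60+(Y+.5)/3-.5,z)[:2]
a,b=r(0,53,.018),r(510,54,.018)
print('board edge len',np.hypot(*(a-b)))
g=lambda p,q:np.degrees(np.arctan2(*(p-q)[::-1]))
print('jig y dir',g(a,b)-90,'screws',g(r(36,98,.018),r(482,100,.018))-90)
p,q=r(132,56,.028),r(415,66,.028)
print('plate end',np.hypot(*(p-q)),g(p,q)-90,'red line',g(r(133,127,.028),r(411,134,.028))-90)
print('left edge',g(p,r(138,500,.028)),'right',g(q,r(388,440,.028)))
s=r(101,306,.032);print('stop ctr',s)
l=r(138,500,.028);n=np.array([-(p-l)[1],(p-l)[0]]);n/=np.hypot(*n);print('stop dist to edge',(s-l)@n)
t=np.radians(79.1);x=np.array([np.cos(t),np.sin(t)]);y=np.array([-x[1],x[0]])
o=s-.06*x-.036*y
h=(p+q)/2-.095*np.array([np.cos(np.radians(77.5)),np.sin(np.radians(77.5))])
print('hole rel jig',(h-o)@x,(h-o)@y)
E
```

```text
board edge len 0.11235643153834043
jig y dir 79.03566042845281 screws 78.89795077437066
plate end 0.05934931403029841 77.26214152821507 red line 77.76854496406114
left edge 77.21994416811333 right 77.92697318911335
stop ctr [0.49817912 0.2899478 ]
stop dist to edge 0.007093137800037808
hole rel jig 0.016277621204009537 0.0001829966712484604
```

{"op": "drive_tool", "data": {"moves": [[[0, 0, 0], [0, 0, -0.0008], 0.0], [[0, 0, -0.015], [0, 0, 0], 0.0], [[0, 0, -0.015], [0, 0, 0], 0.0], [[0, 0, 0], [0, 0, 0], 0.0], [[0, 0, 0], [0, 0, 0], 0.0]]}}

```text
time: 12.65
eef_pos: [0.5261, 0.2416, 0.0563]
tcp_rot: [0.761, 0.649, 0.0, -0.0]
contact_force: [-1.3, -0.8, 2.7]
opening: 0.208
finger_force: 60.8
```

```bash
python3 - <<'E'
from h import *
import pickle
s=ctrl.get_state()
print(s['eef_pos'],s['contact_force'],s['wrist_torque'],np.degrees(2*np.arctan2(s['tcp_rot'][1],s['tcp_rot'][0])))
c=shot('wrist','w6.png');pickle.dump(c,open('w6.pkl','wb'))
im=c['image'][60:260,170:340,::-1];cv2.imwrite('pics/w6c.png',cv2.resize(im,None,fx=3,fy=3,interpolation=cv2.INTER_CUBIC))
E
```

```text
[0.52606542 0.24158426 0.05627842] [-1.28956438 -0.83502687  2.74907972] [-0.23145788  0.2294511  -0.21187834] 80.88569736127938
```

View pics/w6c.png

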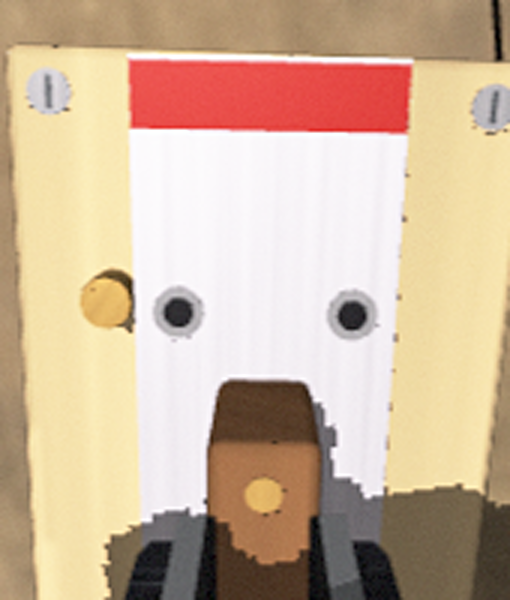

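{"op": "drive_tool", "data": {"moves": [[[0, 0, 0], [0, 0, 0], 0.035], [[0, 0, 0], [0, 0, 0], 0.06], [[0, 0, 0], [0, 0, 0], 0.08], [[0, 0, 0], [0, 0, 0], 0.08], [[0, 0, 0], [0, 0, 0], 0.08]]}}

```text
time: 13.32
eef_pos: [0.526, 0.2414, 0.0563]
tcp_rot: [0.761, 0.649, 0.0, 0.0]
contact_force: [0.1, 0.2, 0.5]
opening: 0.935
finger_force: 0.0
```

{"op": "drive_tool", "data": {"moves": [[[0, 0, 0], [0, 0, -0.02], 0.08], [[0, 0, 0], [0, 0, -0.04], 0.08], [[0, 0, 0], [0, 0, -0.05], 0.08], [[0, 0, 0], [0, 0, -0.04], 0.08], [[0, 0, 0], [0, 0, 0], 0.08]]}}

```text
time: 13.95
eef_pos: [0.5287, 0.2422, 0.213]
tcp_rot: [0.761, 0.649, 0.005, 0.002]
contact_force: [-0.1, 0.2, -1.3]
opening: 0.935
finger_force: 0.0
```

```bash
python3 - <<'E'
from h import *
import pickle
s=ctrl.get_state()
print(s['eef_pos'],s['contact_force'],s['opening'])
c=shot('wrist');pickle.dump(c,open('w7.pkl','wb'))
im=c['image'][40:290,170:400,::-1];cv2.imwrite('pics/w7c.png',cv2.resize(im,None,fx=2.4,fy=2.4,interpolation=cv2.INTER_CUBIC))
E
```

```text
[0.52874559 0.24223062 0.21303932] [-0.12940501  0.22354272 -1.29767366] 0.9347440475730164
```

View pics/w7c.png

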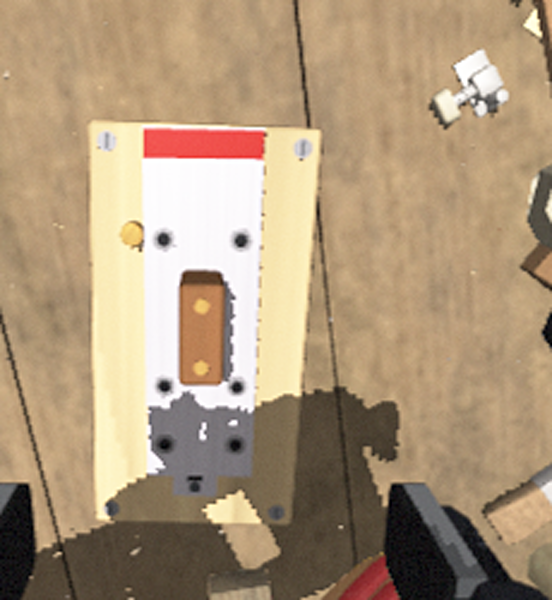

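```bash
python3 -c "
from h import *
print(ctrl.sign_off())"
```

```text
the job is handed in; nothing more can be done
None
```

The plate is on the pin and flat on the board with its long edge at the brass stop, released and handed in at about 14 s. The last wrist picture and the arm's height reading both agree with that, though the hand-in gave no verdict. The highest contact force I read was about 9 N, and I did not touch the block plane or tape measure.

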